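Set out the steel reference pieces for the morning check

TASK

Set out the steel reference pieces for the morning check, each lying or standing upright in the middle of its plate and let go: the rectangular block on the blue plate, the round disc on the yellow plate, the large check weight on the red plate and the small check weight on the green plate. Leave the white cup and the roll of tape that stand among them where they are.

Things in the scene. Friction and masses are not known exactly. Their poses are not given: they have to be found in the camera images.
- block_center (a point): steel reference block: flat grey rectangular steel block, 45 mm along its x, 60 mm along its y, 15 mm high. About 0.3 kg. Origin of this point: its centre, half-way up; z is its upright axis. Loose; stands upright on a flat dark grey bench mat, 6 mm thick, that lies on the worktop.
- disc_center (a point): steel reference disc: flat grey round disc, 38 mm across, 14 mm high, small holes in its top. About 0.12 kg. Origin of this point: its centre, half-way up; z is its upright axis. Loose; stands upright on a flat dark grey bench mat, 6 mm thick, that lies on the worktop.
- big_weight_center (a point): large check weight: steel cylinder with a knob on top, 25 mm across, 32 mm high with its knob. About 0.1 kg. Grip it by the cylinder, the lower half. Origin of this point: its centre, half-way up; z is its upright axis. Loose; stands upright on a flat dark grey bench mat, 6 mm thick, that lies on the worktop.
- small_weight_center (a point): small check weight: same shape as the large one, but 16 mm across and 21 mm high with its knob. About 20 g. Grip it by the cylinder, the lower half. Origin of this point: its centre, half-way up; z is its upright axis. Loose; stands upright on a flat dark grey bench mat, 6 mm thick, that lies on the worktop.
- cup_center (a point): white ribbed plastic sample cup, open at the top, 32 mm across, 22 mm high, standing among the pieces; loose and light, stays where it is. This point: its centre, half-way up.
- tape_center (a point): roll of tan adhesive tape lying flat, 67 mm across, 18 mm high; loose, stays where it is. This point: its centre, half-way up.
- blue_plate_top (a point): Blue plate: round, 80 mm across and 8 mm high, fixed to the mat, flat top with a thin white ring and a white dot in the middle. This point is the middle of its top face.
- yellow_plate_top (a point): Yellow plate: round, 80 mm across and 8 mm high, fixed to the mat, flat top with a thin white ring and a white dot in the middle. This point is the middle of its top face.
- red_plate_top (a point): Red plate: round, 80 mm across and 8 mm high, fixed to the mat, flat top with a thin white ring and a white dot in the middle. This point is the middle of its top face.
- green_plate_top (a point): Green plate: round, 80 mm across and 8 mm high, fixed to the mat, flat top with a thin white ring and a white dot in the middle. This point is the middle of its top face.

How it is judged:
At the end, for the whole second after the job is handed in: Block on the blue plate, disc on yellow, large weight on red, small weight on green: each centre within 15 mm of the plate's middle from above, resting height within 4 mm, upright within 0.15 rad, released, at rest. Cup and tape roll within 15 mm of their starts (horizontal distance between block_center and blue_plate_top below 0.015 m and z of block_center in the frame of blue_plate_top between 0.0035 and 0.0115 m and angle between each of block_center, disc_center, big_weight_center, small_weight_center's own z axis and vertical below 0.15 rad and linear speed of each of block, disc, big_weight, small_weight below 0.01 m/s and horizontal distance between disc_center and yellow_plate_top below 0.015 m and z of disc_center in the frame of yellow_plate_top between 0.003 and 0.011 m and horizontal distance between big_weight_center and red_plate_top below 0.015 m and z of big_weight_center in the frame of red_plate_top between 0.012 and 0.02 m and horizontal distance between small_weight_center and green_plate_top below 0.015 m and z of small_weight_center in the frame of green_plate_top between 0.0065 and 0.0145 m and distance of each of cup_center, tape_center from where it was at the start of the episode below 0.015 m); the robot touches nothing.
It fails at once if the white cup is moved more than 15 mm (distance of cup_center from where it was at the start of the episode above 0.015 m).
It fails at once if the tape roll is moved more than 15 mm (distance of tape_center from where it was at the start of the episode above 0.015 m).
It also fails if it takes over 102 s, if anything falls off the work surface, if the arm or the gripper's body presses on something with over 40 N, if the wrist force passes 120 N, or if a joint passes its speed limit or range.

ROBOT

A 6-joint arm with a two-finger parallel gripper is mounted at the origin on a cart in front of the work surface, level with it; the furniture and walls round the work are solid. World frame = base frame: x ahead of the robot, y to its left, z up, the work surface at z = 0. Lengths are in m, angles in rad, forces in N, time in s.
With the tool pointing down it reaches from about 0.225 to 0.875 m from the base axis. Payload 3.4 kg.
Tool frame: the origin (TCP) lies at the very end of the fingers, on their centre line; the grasp point (between the pads) lies 19 mm behind it; z points along the fingers, y is the direction in which the jaws open and shut (so a half turn about z gives the same grasp; the last joint's range is limited). The gripper opens to 85 mm and grips with 20 to 120 N. Pads are 22 mm wide; open, the fingers measure 114 mm over their backs; the gripper's body (76 mm by 85 mm) begins 54 mm behind the grasp point. The pads swing forward as they close: fully open they stand 13 mm farther back than shut.
Start: joints at [1.005, 0.276, 1.505, -0, 1.361, -0.121], TCP at [0.247, 0.519, 0.231] pointing down, gripper open.
Joint ranges: [-2.89, 2.89], [-0.75, 2.08], [0.22, 2.7], [-1.18, 4.32], [0.11, 2.71], [-2.7, 2.7]. Speed limits (rad/s): [2.57, 2.57, 3.14, 3.14, 3.14, 3.14].

INTERFACE

Orientations are given as a unit quaternion [w, x, y, z].
In Python, from plant import ctrl, imaging gives the robot as it stands. The module is installed in compiled form; this text tells all that it offers.
- The arm moves only by the tool play_rows, never from a script. Its argument "series" is a list of rows, each a list of 3 entries, a list of its own where there are three numbers: the opening in per cent of the stroke, from 0 (shut) to 100 (fully open), then the shift along the world's x, y, z in cm, then the turn about the world's z in rad. A call has exactly 8 rows; each row is the pose to reach, as a shift and turn from the pose commanded when the call began; what a row does not reach only later rows make up. A row lasts 1/10 s, in which the tool goes at most 50 mm and 8.59 degrees, less where a joint would pass 70% of its speed; a pose out of reach is approached as far as the arm can. A call with a gripper value outside its range is refused whole. The fingers move at their own pace and stop on an object; "newtons" is the grip in N (left out, the last holds). Time passes only in rows, so rows that repeat a pose let the fingers close, or fill a call up. It gives the time, the measured TCP pose, the force and the opening at its end, in the units of the state.
- ctrl.get_obs(): the state, without advancing time (a new reading comes with each control period).
- imaging.camera(name): name is "side" or "top"; returns a dict with "image" (480x640x3 uint8, red, green, blue), "K" (3x3 intrinsics, pixels), "eye" and "rotation" of the camera in the world. Camera axes: x right, y down, z forward; pixel columns grow to the right and rows downward; lengths in m; the calibration is good to about 2 mm. A picture is of the moment at which its call begins. There is no depth.
- ctrl.job_done(): hands the job in, once; it reports no verdict.
The state is a dict: "clock": time; "qpos": joint angles; "joint_vel": joint speeds; "effort": joint torques, N m; "tcp_pos": TCP position; "eef_rot": TCP orientation; "ft_force": force on the tool from outside, world axes, zero at the start; "wrist_torque": the same for the moment, N m; "grip_width": finger opening in m.
Only numpy, scipy, OpenCV 4.12 (cv2) and the standard library are available. Lean on these libraries where they do the work, as an engineer would, in place of code of your own. Each camera call takes 0.05 s, during which the arm holds its last target. There are 200 camera calls.

## Working session

There is one attempt and no reset: what is moved stays moved. The work goes in short steps, Python scripts to look and compute and a tool call to move; the robot and the scene stay as the last step left them, time stands still between calls to the robot, and variables do not carry over. Pictures are saved under pics/ and viewed, about 12 in all and at most 16, crops included, and the job is handed in when it is done.

Besides the shell and the picture viewer there is one more tool, called after "Emit:" by a JSON object that holds its "name" and its "arguments". play_rows: Moves the arm, as the interface text tells. Its arguments: {"type":"object","properties":{"series":{"type":"array"},"newtons":{"type":"number"}},"required":["series"]}

```bash
mkdir -p pics; cat > h.py <<'E'
from plant import ctrl, imaging
import numpy as np, cv2
def shot(n,f=None):
    c=imaging.camera(n)
    if f: cv2.imwrite(f'pics/{f}.png',c["image"][:,:,::-1])
    return c
def ray(c,u,v,z):
    d=np.array(c["rotation"])@np.linalg.inv(c["K"])@np.array([u,v,1.]); e=np.array(c["eye"])
    return e+d*(z-e[2])/d[2]
def proj(c,p):
    q=np.array(c["K"])@(np.array(c["rotation"]).T@(np.array(p)-c["eye"])); return q[:2]/q[2]
E
python3 - <<'E'
from h import *
for n in("top","side"):
    c=shot(n,n+"0"); print(n,c["K"],c["eye"],c["rotation"])
print(ctrl.get_obs())
E
```

```text
top [[538.0881376    0.         320.6780669 ]
 [  0.         538.0881376  232.61887753]
 [  0.           0.           1.        ]] [ 0.33335264 -0.0079603   1.57182148] [ 0.0434146  -0.69572065  0.71621002 -0.03363263]
side [[441.50965811   0.         315.78151495]
 [  0.         441.50965811 235.89026153]
 [  0.           0.           1.        ]] [0.46421529 0.82073914 0.55410943] [ 0.00455886 -0.03030185  0.86862873 -0.49451506]
{'clock': 0.1, 'qpos': array([ 1.00501429e+00,  2.76537690e-01,  1.50600047e+00,  3.21145885e-05,
        1.36067116e+00, -1.21003331e-01]), 'joint_vel': array([-0.00115362, -0.00059563, -0.00235461, -0.00023809, -0.00210574,
       -0.00164162]), 'effort': array([ 2.30645266e-03, -4.17698658e+01, -2.46404493e+01, -4.16927160e-04,
        5.79271451e-03,  2.13844805e-05]), 'tcp_pos': array([0.24714901, 0.51867097, 0.23052522]), 'eef_rot': array([-2.86937826e-04,  2.20563967e-01,  9.75372176e-01, -7.55856084e-04]), 'ft_force': array([-0.30903482, -0.37221746, -1.27993224]), 'wrist_torque': array([-0.03936168, -0.07873308,  0.03943635]), 'grip_width': 0.08541265211792863}
```

View pics/top0.png

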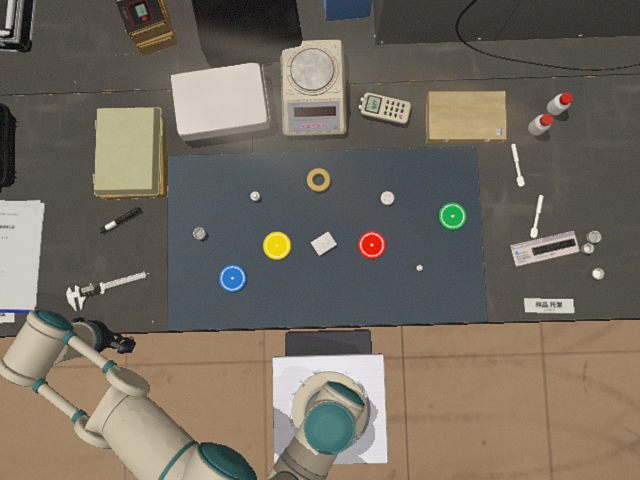

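View pics/side0.png

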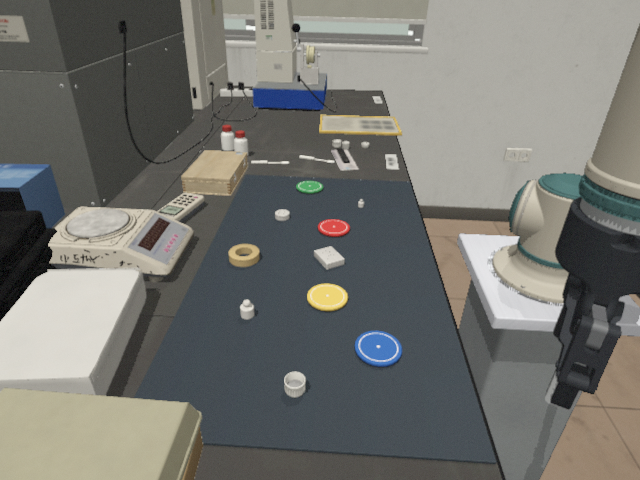

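The top view shows the cup at (199,233), the large weight at (255,196), the tape at (318,180), the block at (323,243), the disc at (388,198) and the small weight at (420,268). The plates are blue (232,278), yellow (277,245), red (372,245) and green (453,216). The side view shows the same layout.

```bash
cat >> h.py <<'E'
from scipy.spatial.transform import Rotation as R
_s=shot
def shot(n,f=None):
    c=dict(_s(n,f)); c["rotation"]=R.from_quat(c["rotation"],scalar_first=True).as_matrix(); return c
def blobs(c,box,zt,lo=None,colour=False):
    u0,v0,u1,v1=box; im=c["image"][v0:v1,u0:u1]
    hsv=cv2.cvtColor(im,cv2.COLOR_RGB2HSV)
    m=((hsv[...,1]>150)&(hsv[...,2]>110) if colour else hsv[...,2]>lo).astype(np.uint8)
    cs,_=cv2.findContours(m,cv2.RETR_EXTERNAL,cv2.CHAIN_APPROX_NONE)
    if not cs: return None
    k=max(cs,key=cv2.contourArea); h=cv2.convexHull(k).reshape(-1,2)+[u0,v0]
    return h
def meas(c,box,z,**k):
    h=blobs(c,box,z,**k); w=np.array([ray(c,u,v,z)[:2] for u,v in h])
    r=cv2.minAreaRect((w*1000).astype(np.float32)); m=h.min(0),h.max(0)
    return dict(px=((m[0]+m[1])/2).tolist(),xy=np.round(r[0],1),size=np.round(r[1],1),ang=round(r[2],1),box=cv2.boxPoints(r).round(0).tolist())
E
python3 - <<'E'
from h import *
T=shot("top");S=shot("side")
def b(u,v,r): return (u-r,v-r,u+r,v+r)
g=dict(blue=((232,278,22),(378,349,32),.014),yellow=((277,245,22),(328,297,32),.014),red=((372,245,22),(334,228,24),.014),green=((453,216,22),(310,187,22),.014))
o=dict(block=((323,243,17),(329,258,22),.021),disc=((388,198,14),(282,215,14),.02),big=((255,196,12),(247,309,18),.022),small=((420,268,8),(361,203,9),.015),cup=((199,233,13),(295,385,22),.028),tape=((318,180,20),(244,256,24),.024))
for k,(t,s,z) in g.items():
    print(k,*[{a:v for a,v in meas(c,b(*q),z,colour=True).items() if a!='box'} for c,q in((T,t),(S,s))])
for k,(t,s,z) in o.items():
    print(k,*[{a:v for a,v in meas(c,b(*q),z,lo=110).items() if a!='box' or k=='block'} for c,q in((T,t),(S,s))])
a=cv2.resize(T["image"][160:290,180:480],None,fx=2.6,fy=2.6,interpolation=2)
cv2.imwrite("pics/c1.png",a[...,::-1])
E
```

```text
blue {'px': [232.5, 278.0], 'xy': array([380.6, 270.7]), 'size': array([78.5, 79.1]), 'ang': 43.8} {'px': [378.0, 347.0], 'xy': array([378.1, 268.7]), 'size': array([58.5, 55.8]), 'ang': 4.5}
yellow {'px': [276.5, 245.5], 'xy': array([470.4, 140.8]), 'size': array([78.8, 78.8]), 'ang': 88.3} {'px': [330.5, 310.0], 'xy': array([461.4, 180.8]), 'size': array([1.9, 0. ]), 'ang': -175.2}
red {'px': [371.5, 244.5], 'xy': array([ 465.2, -135.2]), 'size': array([78.3, 78.7]), 'ang': 88.0} {'px': [333.5, 226.0], 'xy': array([ 463. , -140.1]), 'size': array([57.5, 50.7]), 'ang': 5.5}Traceback (most recent call last):
  File "<stdin>", line 7, in <module>
  File "h.py", line 25, in meas
    h=blobs(c,box,z,**k); w=np.array([ray(c,u,v,z)[:2] for u,v in h])
                                                                  ^
TypeError: 'NoneType' object is not iterable
```

```bash
sed -i 's/(hsv\[...,1\]>150)&(hsv\[...,2\]>110)/(hsv[...,2]>85)/' h.py
cat > m.py <<'E'
from h import *
T=shot("top");S=shot("side")
def b(u,v,r): return (u-r,v-r,u+r,v+r)
g=dict(blue=((232,278,22),(378,349,32),.014),yellow=((277,245,22),(328,297,32),.014),red=((372,245,22),(334,228,24),.014),green=((453,216,22),(310,187,22),.014))
o=dict(block=((323,243,17),(329,258,22),.021),disc=((388,198,14),(282,215,14),.02),big=((255,196,12),(247,309,18),.022),small=((420,268,8),(361,203,9),.015),cup=((199,233,13),(295,385,22),.028),tape=((318,180,20),(244,256,24),.024))
for k,(t,s,z) in {**g,**o}.items():
    for c,q in((T,t),(S,s)):
        try: print(k,*[v for a,v in meas(c,b(*q),z,lo=110,colour=k in g).items() if a!='box' or k=='block'])
        except TypeError: print(k,"none")
E
python3 m.py
python3 -c "
import cv2
a=cv2.imread('pics/top0.png');a=cv2.resize(a[160:290,180:480],None,fx=2.6,fy=2.6,interpolation=2)
cv2.imwrite('pics/c1.png',a)"
```

```text
blue [231.5, 277.5] [381.6 273.2] [127.  124.1] 88.4
blue [377.5, 348.5] [371.5 266.2] [118.4 149.1] 3.2
yellow [276.5, 244.5] [473.6 141. ] [126.5 125.6] 88.3
yellow [332.5, 291.0] [462.6 122.3] [125.4  88.4] 68.6
red [371.5, 244.5] [ 465.3 -135.5] [125.1 125.8] 88.0
red [332.0, 225.5] [ 460.4 -143.2] [105.6  83.9] 61.3
green [452.5, 218.0] [ 535.7 -373.5] [126.9 111.7] 88.2
green [309.5, 171.5] [ 544.7 -486.3] [141.1 107. ] 6.4
block [323.5, 243.0] [472.9   4.6] [47.7 63. ] 30.5 [[436.0, 20.0], [468.0, -35.0], [509.0, -10.0], [477.0, 44.0]]
block [329.0, 257.5] [470.7  10.7] [55.9 80.3] 30.3 [[426.0, 31.0], [467.0, -38.0], [515.0, -10.0], [475.0, 59.0]]
disc [387.0, 197.5] [ 600.8 -185.1] [39.2 39.7] 43.3
disc [282.0, 214.5] [ 596.8 -177. ] [36.4 60.4] 6.3
big [254.5, 195.5] [618.3 201.6] [25.4 24.8] 43.4
big [246.5, 309.0] [615.7 199.5] [23.9 57.2] 10.2
small [419.0, 267.5] [ 394.5 -269.3] [17.4 14.4] 88.3
small [360.5, 203.0] [ 391.9 -274.1] [50.6 13.8] 88.6
cup [198.5, 233.0] [512.1 364.8] [32.  35.1] 89.7
cup [294.5, 384.0] [510.5 369.4] [31.8 48.5] 4.5
tape [318.0, 179.5] [659.7  14.6] [64.4 68.5] 88.3
tape [243.5, 254.5] [657.5  21.9] [68.4 91.7] 5.1
```

View pics/c1.png

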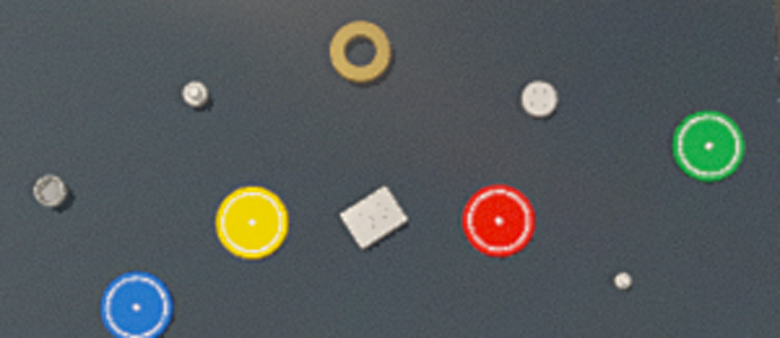

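The crop confirms the layout: the block is turned by about 31° and all pieces have room round them. I'll move above the block first.

Emit:
{"name": "play_rows", "arguments": {"series": [[100, [4, -4, 0], -0.1], [100, [6, -8, -2], -0.2], [100, [8, -12, -4], -0.3], [100, [10, -16, -6], -0.4], [100, [12, -20, -8], -0.5], [100, [14, -24, -10], -0.585], [100, [16, -28, -12], -0.585], [100, [17, -31, -13], -0.585]], "newtons": 40}}

```text
clock: 1.1
tcp_pos: [0.4179, 0.2065, 0.1]
eef_rot: [-0.0, 0.493, 0.87, -0.001]
ft_force: [0.1, -0.4, -0.4]
grip_width: 0.0853
```

```bash
python3 - <<'E'
from h import *
o=ctrl.get_obs(); print(o["tcp_pos"],o["eef_rot"],o["qpos"],o["ft_force"])
r=R.from_quat(o["eef_rot"],scalar_first=True).as_matrix(); print(r[:,1],r[:,2])
T=shot("top")
for n,(u,v) in dict(blue=(232,278),yellow=(277,245),red=(372,245),green=(453,216)).items():
    im=T["image"][v-25:v+25,u-25:u+25]; h=cv2.cvtColor(im,cv2.COLOR_RGB2HSV)
    ys,xs=np.nonzero((h[...,1]>150)&(h[...,2]>110)); uu,vv=xs+u-25,ys+v-25
    print(n,ray(T,(uu.min()+uu.max())/2,(vv.min()+vv.max())/2,.014).round(4))
E
```

```text
[0.41794999 0.20654092 0.09998408] [-1.62661960e-04  4.93022106e-01  8.70016497e-01 -6.86845579e-04] [ 3.10106181e-01  2.33356740e-01  1.92894623e+00 -8.33356954e-04
  9.80520103e-01 -2.29105667e-01] [ 0.05252014 -0.38099592 -0.40338286]
[ 0.85787451  0.51385746 -0.00135553] [-9.60297285e-04 -1.03474208e-03 -9.99999004e-01]
blue [0.3697 0.2701 0.014 ]
yellow [0.4703 0.1407 0.014 ]
red [ 0.4651 -0.1352  0.014 ]
green [ 0.5429 -0.3725  0.014 ]
```

Emit:
{"name": "play_rows", "arguments": {"series": [[100, [1, -5, 0], 0], [100, [2.5, -10, 0], 0], [100, [4, -15, 0], 0], [100, [5.5, -19, 0], 0], [100, [5.5, -20.4, -1], 0], [100, [5.5, -20.4, -4], 0], [100, [5.5, -20.4, -6], 0], [100, [5.5, -20.4, -6], 0]]}}

```text
clock: 1.95
tcp_pos: [0.4696, 0.0057, 0.039]
eef_rot: [-0.003, 0.493, 0.87, -0.001]
ft_force: [-0.6, 0.7, 0.2]
grip_width: 0.0854
```

```bash
python3 - <<'E'
from h import *
o=ctrl.get_obs(); print(o["tcp_pos"])
c=shot("side"); cv2.imwrite("pics/s1.png",cv2.resize(c["image"][130:330,200:460],None,fx=3,fy=3)[...,::-1])
E
```

```text
[0.46958721 0.00572768 0.0389799 ]
```

View pics/s1.png

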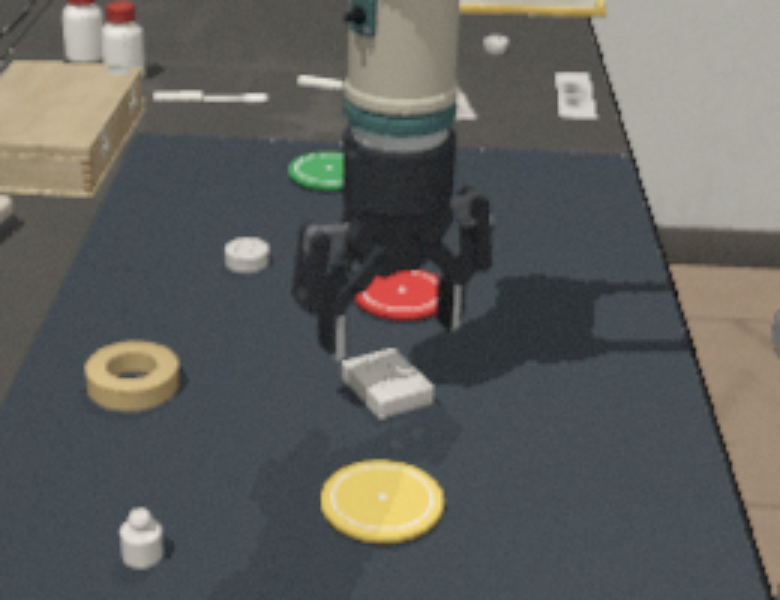

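The side crop shows the open jaws straddling the block, which is at about (388,382) in the crop. I'll descend and grip.

Emit:
{"name": "play_rows", "arguments": {"series": [[100, [0.3, 0, -1.5], 0], [100, [0.3, 0, -3.0], 0], [100, [0.3, 0, -3.0], 0], [40, [0.3, 0, -3.0], 0], [40, [0.3, 0, -3.0], 0], [40, [0.3, 0, -3.0], 0], [40, [0.3, 0, -3.0], 0], [40, [0.3, 0, -3.0], 0]]}}

```text
clock: 2.8
tcp_pos: [0.4747, 0.0049, 0.0125]
eef_rot: [-0.0, 0.492, 0.87, -0.0]
ft_force: [-3.5, -0.9, 7.4]
grip_width: 0.0436
```

Emit:
{"name": "play_rows", "arguments": {"series": [[40, [0, 0, 0], 0], [40, [0, 0, 0], 0], [40, [0, 0, 0], 0], [40, [0, 0, 0], 0], [40, [0, 0, 1], 0], [40, [0, 0, 3], 0], [40, [0, 0, 5], 0], [40, [0, 0, 5], 0]]}}

```text
clock: 3.6
tcp_pos: [0.4779, 0.0049, 0.0639]
eef_rot: [0.003, 0.492, 0.87, 0.001]
ft_force: [0.6, -0.7, -3.7]
grip_width: 0.0437
```

Emit:
{"name": "play_rows", "arguments": {"series": [[40, [-1, 3, 1], 0], [40, [-3, 8, 1], 0], [40, [-4.6, 12.5, 1], 0], [40, [-6.2, 17, 1], 0], [40, [-7.8, 21.5, 1], 0], [40, [-9, 25, 0], 0], [40, [-9.6, 26.6, 0], 0], [40, [-9.6, 26.6, 0], 0]]}}

```text
clock: 4.4
tcp_pos: [0.3778, 0.2729, 0.0604]
eef_rot: [-0.001, 0.491, 0.871, -0.0]
ft_force: [-0.4, -0.2, -3.7]
grip_width: 0.0439
```

Emit:
{"name": "play_rows", "arguments": {"series": [[40, [0, 0, 0], 0], [40, [0, 0, -1], 0], [40, [0, 0, -2], 0], [40, [0, 0, -2], 0], [40, [0, 0, -2], 0], [40, [0, 0, -2], 0], [40, [0, 0, -2], 0], [40, [0, 0, -2], 0]]}}

```text
clock: 5.2
tcp_pos: [0.3797, 0.2712, 0.0416]
eef_rot: [0.0, 0.492, 0.87, 0.0]
ft_force: [0.7, -0.0, -3.8]
grip_width: 0.0434
```

```bash
python3 - <<'E'
from h import *
o=ctrl.get_obs(); print(o["tcp_pos"],o["joint_vel"].round(3))
c=shot("side"); cv2.imwrite("pics/s2.png",cv2.resize(c["image"][230:430,270:530],None,fx=3,fy=3)[...,::-1])
E
```

```text
[0.37969787 0.27115041 0.04159988] [ 0.002 -0.     0.     0.002  0.    -0.   ]
```

View pics/s2.png

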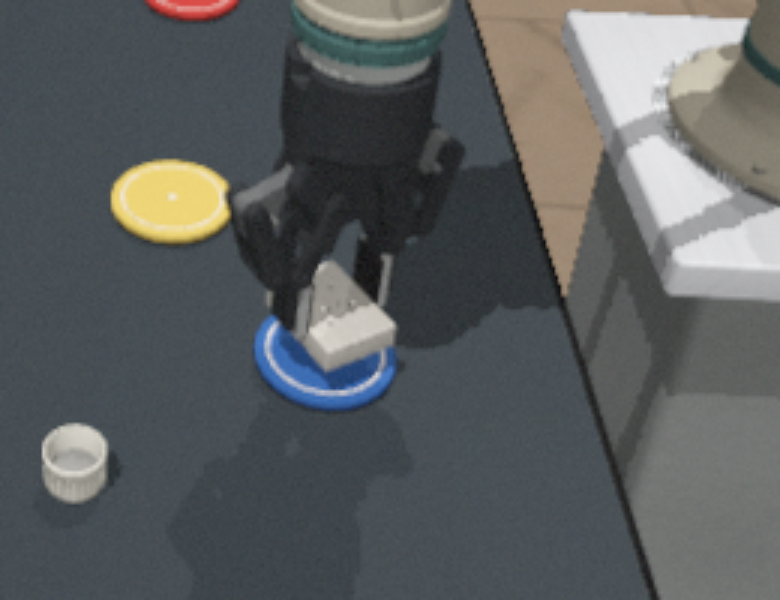

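The block is held over the blue plate, at about (345,315) in the crop, with its near end dipping. Setting it down should flatten it. I'll lower, open and back off.

Emit:
{"name": "play_rows", "arguments": {"series": [[40, [0, 0, -0.5], 0], [40, [0, 0, -1], 0], [40, [0, 0, -1.4], 0], [40, [0, 0, -1.7], 0], [40, [0, 0, -1.9], 0], [40, [0, 0, -2.1], 0], [40, [0, 0, -2.1], 0], [40, [0, 0, -2.1], 0]]}}

```text
clock: 6.05
tcp_pos: [0.3794, 0.271, 0.0205]
eef_rot: [0.0, 0.492, 0.87, 0.0]
ft_force: [-0.3, 0.7, 1.0]
grip_width: 0.0436
```

Emit:
{"name": "play_rows", "arguments": {"series": [[54, [0, 0, 0], 0], [70, [0, 0, 0], 0], [100, [0, 0, 0], 0], [100, [0, 0, 0], 0], [100, [0, 0, 2], 0], [100, [0, 0, 6], 0], [100, [2, -2, 8], 0], [100, [5, -5, 8], 0]]}}

```text
clock: 6.85
tcp_pos: [0.4311, 0.2225, 0.1036]
eef_rot: [0.002, 0.491, 0.871, 0.003]
ft_force: [0.5, 1.4, 0.5]
grip_width: 0.0855
```

Emit:
{"name": "play_rows", "arguments": {"series": [[100, [4, -2, 0], 0], [100, [8, -3, 0], 0], [100, [12, -4, 0], 0], [100, [16, -4.5, 0], 0], [100, [18.5, -4.5, 0], 0], [100, [18.5, -4.5, 0], 0], [100, [18.5, -4.5, -2], 0], [100, [18.5, -4.5, -2], 0]]}}

```text
clock: 7.65
tcp_pos: [0.6116, 0.1757, 0.0778]
eef_rot: [-0.003, 0.492, 0.87, -0.002]
ft_force: [-0.9, -0.3, -1.0]
grip_width: 0.0856
```

```bash
python3 - <<'E'
from h import *
o=ctrl.get_obs(); print(o["tcp_pos"])
T=shot("top"); print(meas(T,(215,260,250,296),.029,lo=185))
c=shot("side")
a=cv2.resize(c["image"][250:430,230:470],None,fx=2.2,fy=2.2); b=cv2.resize(T["image"][250:305,205:260],a.shape[:2],interpolation=2)
cv2.imwrite("pics/s3.png",np.hstack([a,cv2.resize(b,(270,a.shape[0]))])[...,::-1])
E
```

```text
[0.61157608 0.17571627 0.07781012]
{'px': [220.0, 276.5], 'xy': array([384.6, 303.2]), 'size': array([ 5.8, 25.8]), 'ang': 89.5, 'box': [[372.0, 300.0], [397.0, 300.0], [398.0, 306.0], [372.0, 306.0]]}
```

View pics/s3.png

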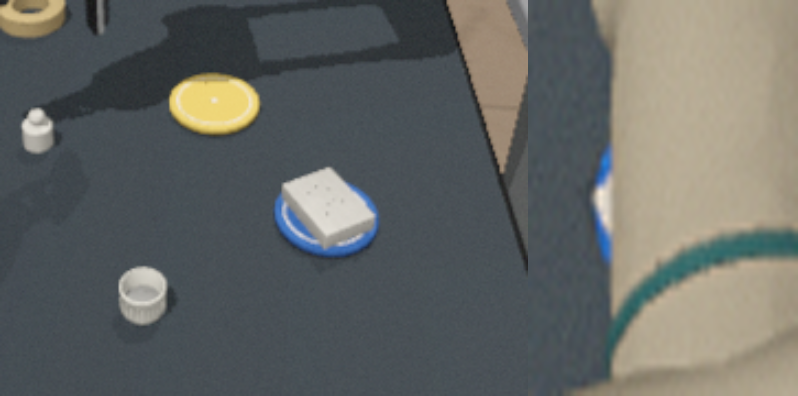

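The side crop shows the block lying flat on the blue plate, about central; the arm hides it from above for now. Next is the large weight.

Emit:
{"name": "play_rows", "arguments": {"series": [[100, [0.4, 1.5, 0], 0], [100, [0.4, 2.6, 0], 0], [100, [0.4, 2.6, -1], 0], [100, [0.4, 2.6, -3], 0], [100, [0.4, 2.6, -5], 0], [100, [0.4, 2.6, -6.5], 0], [100, [0.4, 2.6, -7.0], 0], [100, [0.4, 2.6, -7.0], 0]], "newtons": 30}}

```text
clock: 8.55
tcp_pos: [0.6177, 0.2021, 0.0093]
eef_rot: [-0.001, 0.492, 0.87, -0.001]
ft_force: [-0.2, 0.5, 0.3]
grip_width: 0.0855
```

Emit:
{"name": "play_rows", "arguments": {"series": [[15, [0, 0, 0], 0], [15, [0, 0, 0], 0], [15, [0, 0, 0], 0], [15, [0, 0, 0], 0], [15, [0, 0, 0], 0], [15, [0, 0, 0], 0], [15, [0, 0, 0], 0], [15, [0, 0, 0], 0]]}}

```text
clock: 9.35
tcp_pos: [0.6185, 0.202, 0.011]
eef_rot: [0.0, 0.492, 0.87, 0.0]
ft_force: [-0.5, -0.1, 4.9]
grip_width: 0.0239
```

Emit:
{"name": "play_rows", "arguments": {"series": [[15, [0, 0, 2], 0], [15, [0, 0, 5], 0], [15, [-1, -3, 7], 0], [15, [-3, -7, 7], 0], [15, [-5, -11, 7], 0], [15, [-6.8, -15, 7], 0], [15, [-8.6, -19, 7], 0], [15, [-10.4, -23, 7], 0]]}}

```text
clock: 10.15
tcp_pos: [0.5135, -0.0292, 0.0801]
eef_rot: [0.0, 0.492, 0.87, 0.0]
ft_force: [0.4, -0.2, -1.1]
grip_width: 0.0232
```

Emit:
{"name": "play_rows", "arguments": {"series": [[15, [-2, -4, 0], 0], [15, [-3.6, -8, 0], 0], [15, [-4.9, -10.7, 0], 0], [15, [-4.9, -10.7, -1], 0], [15, [-4.9, -10.7, -3], 0], [15, [-4.9, -10.7, -4], 0], [15, [-4.9, -10.7, -4], 0], [15, [-4.9, -10.7, -4], 0]]}}

```text
clock: 10.95
tcp_pos: [0.4657, -0.1343, 0.0401]
eef_rot: [-0.0, 0.492, 0.871, 0.0]
ft_force: [0.2, 0.6, -1.2]
grip_width: 0.0236
```

```bash
python3 - <<'E'
from h import *
o=ctrl.get_obs(); print(o["tcp_pos"],o["grip_width"],o["joint_vel"].round(3))
c=shot("side"); T=shot("top")
a=cv2.resize(c["image"][150:300,250:430],None,fx=2.6,fy=2.6); b=cv2.resize(T["image"][250:305,205:260],(300,390),interpolation=2)
print(meas(T,(215,262,250,296),.029,lo=185))
cv2.imwrite("pics/s4.png",np.hstack([a,b])[...,::-1])
E
```

```text
[ 0.46568646 -0.13430645  0.04010234] 0.02361747062142491 [ 0.001 -0.013 -0.013 -0.    -0.001 -0.   ]
{'px': [230.5, 277.5], 'xy': array([384.2, 277.2]), 'size': array([56.4, 65.5]), 'ang': 34.8, 'box': [[342.0, 288.0], [380.0, 234.0], [426.0, 266.0], [389.0, 320.0]]}
```

View pics/s4.png

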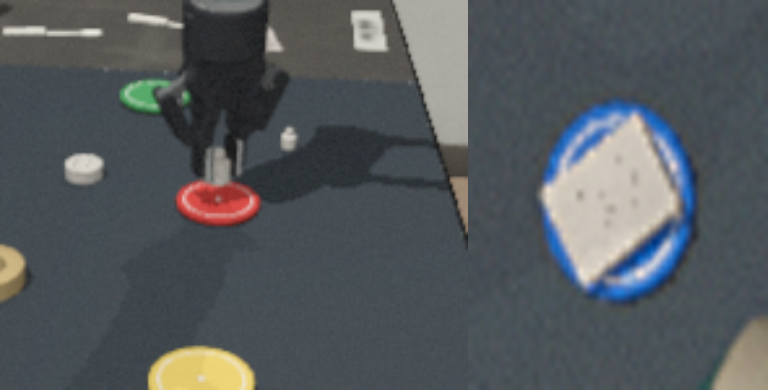

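The block sits central on blue, with the corner centre at (611,199) against the plate centre at (617,200), mostly parallax. The large weight hangs upright over red, so I'll set it down, then go for the disc.

Emit:
{"name": "play_rows", "arguments": {"series": [[15, [0, 0, -0.6], 0], [15, [0, 0, -1.1], 0], [15, [0, 0, -1.5], 0], [15, [0, 0, -1.8], 0], [15, [0, 0, -2.0], 0], [15, [0, 0, -2.1], 0], [15, [0, 0, -2.1], 0], [15, [0, 0, -2.1], 0]]}}

```text
clock: 11.85
tcp_pos: [0.4656, -0.135, 0.0194]
eef_rot: [0.0, 0.492, 0.87, 0.0]
ft_force: [-1.5, -0.1, -0.1]
grip_width: 0.0236
```

Emit:
{"name": "play_rows", "arguments": {"series": [[35, [0, 0, 0], 0], [60, [0, 0, 0], 0], [100, [0, 0, 0], 0], [100, [0, 0, 0], 0], [100, [0, 0, 1], 0], [100, [0, 0, 4], 0], [100, [0, 0, 7], 0], [100, [0, 0, 8], 0]]}}

```text
clock: 12.65
tcp_pos: [0.4674, -0.1358, 0.1026]
eef_rot: [0.003, 0.492, 0.87, 0.0]
ft_force: [0.8, -0.1, -0.1]
grip_width: 0.0854
```

Emit:
{"name": "play_rows", "arguments": {"series": [[100, [4, -1.5, 0], 0], [100, [8, -3, 0], 0], [100, [12, -4.7, 0], 0], [100, [13.5, -4.9, -1], 0], [100, [13.5, -4.9, -3], 0], [100, [13.5, -4.9, -5], 0], [100, [13.5, -4.9, -6], 0], [100, [13.5, -4.9, -6], 0]]}}

```text
clock: 13.45
tcp_pos: [0.5985, -0.183, 0.0373]
eef_rot: [-0.002, 0.492, 0.87, -0.0]
ft_force: [-0.5, 0.1, -0.5]
grip_width: 0.0855
```

```bash
python3 - <<'E'
from h import *
o=ctrl.get_obs(); print(o["tcp_pos"],o["grip_width"],o["joint_vel"].round(3))
c=shot("side")
cv2.imwrite("pics/s5.png",cv2.resize(c["image"][150:300,230:430],None,fx=3,fy=3)[...,::-1])
E
```

```text
[ 0.59848122 -0.18302837  0.03725102] 0.08553355639284788 [ 0.001 -0.028 -0.036  0.001  0.012  0.   ]
```

View pics/s5.png

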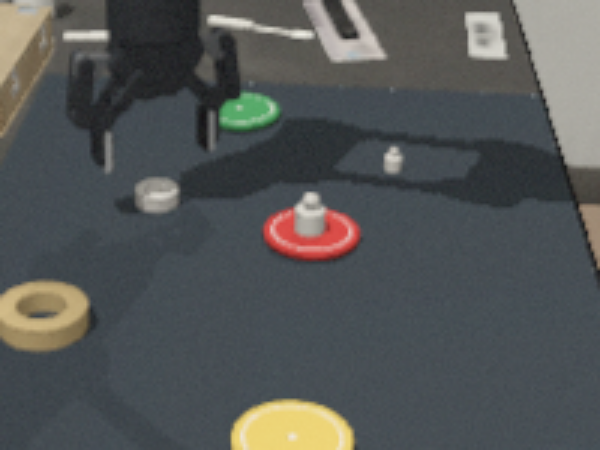

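The large weight stands upright in the middle of red, and the jaws straddle the disc at (157,195) in the crop. I'll grip it and carry it to yellow.

Emit:
{"name": "play_rows", "arguments": {"series": [[100, [0.1, -0.1, -1], 0], [100, [0.1, -0.1, -2], 0], [100, [0.1, -0.1, -2.9], 0], [100, [0.1, -0.1, -2.9], 0], [30, [0.1, -0.1, -2.9], 0], [30, [0.1, -0.1, -2.9], 0], [30, [0.1, -0.1, -2.9], 0], [30, [0.1, -0.1, -2.9], 0]], "newtons": 35}}

```text
clock: 14.3
tcp_pos: [0.6015, -0.1852, 0.0111]
eef_rot: [0.0, 0.492, 0.87, -0.0]
ft_force: [-1.6, 0.5, 2.2]
grip_width: 0.0356
```

Emit:
{"name": "play_rows", "arguments": {"series": [[30, [0, 0, 0], 0], [30, [0, 0, 0], 0], [30, [0, 0, 0], 0], [30, [0, 0, 0], 0], [30, [0, 0, 0], 0], [30, [0, 0, 0], 0], [30, [0, 0, 0], 0], [30, [0, 0, 0], 0]]}}

```text
clock: 15.1
tcp_pos: [0.6016, -0.1852, 0.0111]
eef_rot: [0.0, 0.492, 0.87, -0.0]
ft_force: [-1.9, -0.5, 5.4]
grip_width: 0.0352
```

Emit:
{"name": "play_rows", "arguments": {"series": [[30, [0, 0, 2], 0], [30, [0, 0, 5], 0], [30, [0, 0, 8], 0], [30, [-1, 3, 9], 0], [30, [-2.5, 7, 9], 0], [30, [-4, 11, 9], 0], [30, [-5.5, 15, 9], 0], [30, [-7, 19, 9], 0]]}}

```text
clock: 15.9
tcp_pos: [0.5305, 0.0066, 0.0999]
eef_rot: [-0.0, 0.493, 0.87, 0.0]
ft_force: [1.2, 0.5, -1.9]
grip_width: 0.0352
```

Emit:
{"name": "play_rows", "arguments": {"series": [[30, [-2, 4, 0], 0], [30, [-4, 8.5, 0], 0], [30, [-6.1, 13, 0], 0], [30, [-6.1, 13.6, -2], 0], [30, [-6.1, 13.6, -4], 0], [30, [-6.1, 13.6, -6], 0], [30, [-6.1, 13.6, -6], 0], [30, [-6.1, 13.6, -6], 0]]}}

```text
clock: 16.7
tcp_pos: [0.4703, 0.1411, 0.0402]
eef_rot: [-0.0, 0.492, 0.87, -0.0]
ft_force: [0.0, 0.7, -1.3]
grip_width: 0.0353
```

```bash
python3 - <<'E'
from h import *
o=ctrl.get_obs(); print(o["tcp_pos"],o["grip_width"],o["ft_force"])
c=shot("side")
cv2.imwrite("pics/s6.png",cv2.resize(c["image"][200:330,250:430],None,fx=3.5,fy=3.5)[...,::-1])
E
```

```text
[0.47027467 0.14113122 0.04016179] 0.03526797694560193 [ 0.00917423  0.65463055 -1.26344082]
```

View pics/s6.png

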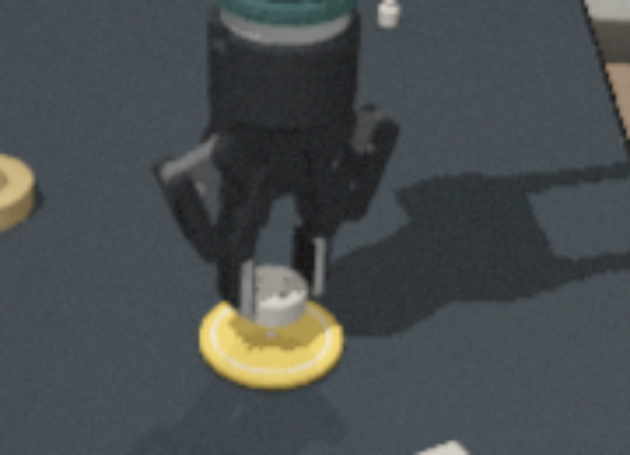

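The disc is held level over yellow, at about (278,290) in the crop. I'll set it down and head for the small weight.

Emit:
{"name": "play_rows", "arguments": {"series": [[30, [0, 0, -0.6], 0], [30, [0, 0, -1.1], 0], [30, [0, 0, -1.5], 0], [30, [0, 0, -1.8], 0], [30, [0, 0, -2.0], 0], [30, [0, 0, -2.1], 0], [30, [0, 0, -2.1], 0], [30, [0, 0, -2.1], 0]]}}

```text
clock: 17.55
tcp_pos: [0.4706, 0.1411, 0.0194]
eef_rot: [0.0, 0.492, 0.87, 0.0]
ft_force: [0.5, 1.1, -1.3]
grip_width: 0.0352
```

Emit:
{"name": "play_rows", "arguments": {"series": [[50, [0, 0, 0], 0], [70, [0, 0, 0], 0], [100, [0, 0, 0], 0], [100, [0, 0, 0], 0], [100, [0, 0, 1], 0], [100, [0, 0, 4], 0], [100, [0, 0, 7], 0], [100, [0, 0, 8], 0]]}}

```text
clock: 18.35
tcp_pos: [0.4725, 0.1414, 0.1026]
eef_rot: [0.002, 0.492, 0.87, 0.002]
ft_force: [0.7, -0.2, 0.5]
grip_width: 0.0854
```

Emit:
{"name": "play_rows", "arguments": {"series": [[100, [-1, -4, 0], 0], [100, [-2, -8.5, 0], 0], [100, [-3, -13, 0], 0], [100, [-4, -17.5, 0], 0], [100, [-5, -22, 0], 0], [100, [-6, -26.5, 0], 0], [100, [-7, -31, 0], 0], [100, [-7.6, -35, 0], 0]]}}

```text
clock: 19.15
tcp_pos: [0.3932, -0.2107, 0.0993]
eef_rot: [-0.0, 0.493, 0.87, -0.0]
ft_force: [0.8, 0.6, 0.3]
grip_width: 0.0854
```

Emit:
{"name": "play_rows", "arguments": {"series": [[100, [0, -4, 0], 0], [100, [0, -6, 0], 0], [100, [0, -6, -2], 0], [100, [0, -6, -4], 0], [100, [0, -6, -6], 0], [100, [0, -6, -6], 0], [100, [0, -6, -6], 0], [100, [0, -6, -6], 0]]}}

```text
clock: 19.95
tcp_pos: [0.395, -0.2694, 0.0402]
eef_rot: [0.001, 0.492, 0.87, -0.0]
ft_force: [0.8, 0.1, -0.0]
grip_width: 0.0852
```

```bash
python3 - <<'E'
from h import *
o=ctrl.get_obs(); print(o["tcp_pos"],o["grip_width"],o["ft_force"])
c=shot("side");T=shot("top")
a=cv2.resize(c["image"][150:300,260:430],None,fx=2.7,fy=2.7); b=cv2.resize(T["image"][215:275,250:300],(330,405),interpolation=2)
print("disc",meas(T,(262,230,292,260),.028,lo=200))
cv2.imwrite("pics/s7.png",np.hstack([a,b])[...,::-1])
E
```

```text
[ 0.39503223 -0.26938398  0.04019504] 0.08522056528930043 [ 0.83132374  0.07234229 -0.00694106]
disc {'px': [276.0, 245.0], 'xy': array([470.7, 140.8]), 'size': array([75.2, 75.2]), 'ang': 88.3, 'box': [[432.0, 104.0], [507.0, 102.0], [509.0, 177.0], [434.0, 179.0]]}
```

View pics/s7.png

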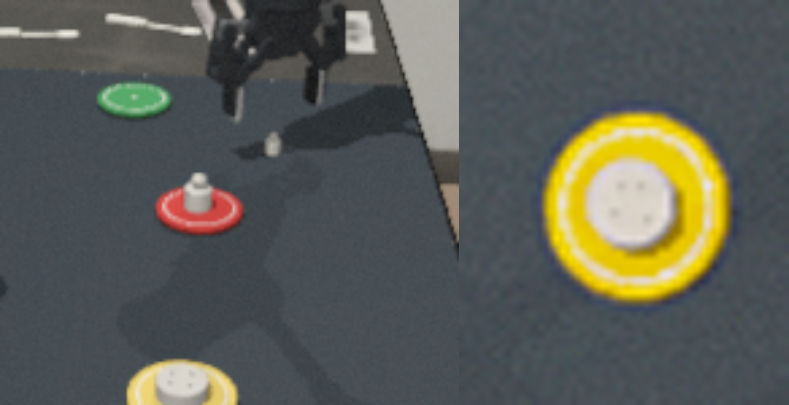

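The disc is central on yellow, at (631,204) against the plate centre at (637,206). The jaws straddle the small weight at (272,145).

Emit:
{"name": "play_rows", "arguments": {"series": [[100, [0, 0, -1], 0], [100, [0, 0, -2], 0], [100, [0, 0, -3], 0], [100, [0, 0, -3], 0], [50, [0, 0, -3], 0], [30, [0, 0, -3], 0], [5, [0, 0, -3], 0], [5, [0, 0, -3], 0]], "newtons": 20}}

```text
clock: 20.85
tcp_pos: [0.3946, -0.2691, 0.0096]
eef_rot: [0.0, 0.492, 0.87, -0.0]
ft_force: [-0.5, -0.3, 0.3]
grip_width: 0.0285
```

Emit:
{"name": "play_rows", "arguments": {"series": [[5, [0, 0, 0], 0], [5, [0, 0, 0], 0], [5, [0, 0, 0], 0], [5, [0, 0, 0], 0], [5, [0, 0, 0], 0], [5, [0, 0, 0], 0], [5, [0, 0, 0], 0], [5, [0, 0, 0], 0]]}}

```text
clock: 21.65
tcp_pos: [0.3946, -0.2691, 0.0096]
eef_rot: [0.0, 0.492, 0.87, -0.0]
ft_force: [-0.3, 0.5, 4.4]
grip_width: 0.014
```

Emit:
{"name": "play_rows", "arguments": {"series": [[5, [0, 0, 2], 0], [5, [0, 0, 5], 0], [5, [1, 0, 7], 0], [5, [4, -2, 7], 0], [5, [8, -5, 7], 0], [5, [12, -8, 7], 0], [5, [14.7, -10.3, 7], 0], [5, [14.7, -10.3, 7], 0]]}}

```text
clock: 22.45
tcp_pos: [0.5454, -0.3756, 0.0783]
eef_rot: [0.002, 0.493, 0.87, -0.0]
ft_force: [-0.8, 0.3, -0.2]
grip_width: 0.0136
```

Emit:
{"name": "play_rows", "arguments": {"series": [[5, [0, 0, 0], 0], [5, [0, 0, -1], 0], [5, [0, 0, -3], 0], [5, [0, 0, -4], 0], [5, [0, 0, -4], 0], [5, [0, 0, -4], 0], [5, [0, 0, -4], 0], [5, [0, 0, -4], 0]]}}

```text
clock: 23.25
tcp_pos: [0.5419, -0.3723, 0.0403]
eef_rot: [0.001, 0.492, 0.87, -0.0]
ft_force: [0.8, -0.3, -0.1]
grip_width: 0.0142
```

```bash
python3 - <<'E'
from h import *
o=ctrl.get_obs(); print(o["tcp_pos"],o["grip_width"],o["ft_force"])
c=shot("side")
cv2.imwrite("pics/s8.png",cv2.resize(c["image"][130:230,250:400],None,fx=4.5,fy=4.5,interpolation=2)[...,::-1])
E
```

```text
[ 0.5418639  -0.37225489  0.04027172] 0.014227711855121653 [ 0.81002203 -0.31115971 -0.0690953 ]
```

View pics/s8.png

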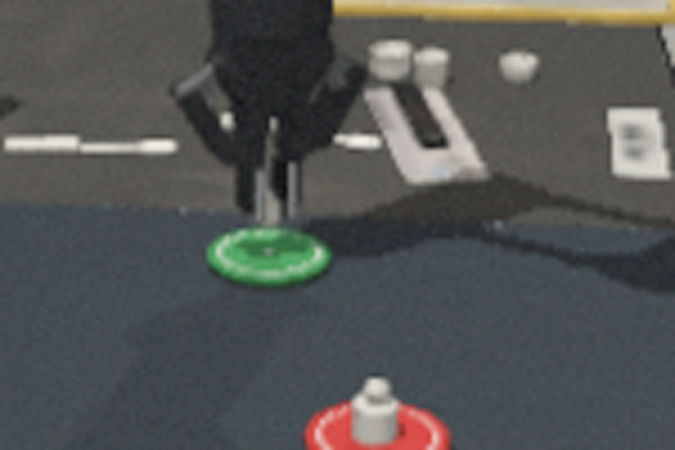

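The small weight is held between the pads over green, at about (270,205). I'll set it down, release and retreat upwards.

Emit:
{"name": "play_rows", "arguments": {"series": [[5, [0, 0, -0.6], 0], [5, [0, 0, -1.1], 0], [5, [0, 0, -1.6], 0], [5, [0, 0, -1.9], 0], [5, [0, 0, -2.1], 0], [5, [0, 0, -2.2], 0], [5, [0, 0, -2.2], 0], [5, [0, 0, -2.2], 0]]}}

```text
clock: 24.1
tcp_pos: [0.5412, -0.3718, 0.0177]
eef_rot: [-0.0, 0.492, 0.87, 0.0]
ft_force: [-0.3, 0.8, 3.3]
grip_width: 0.014
```

Emit:
{"name": "play_rows", "arguments": {"series": [[25, [0, 0, 0], 0], [50, [0, 0, 0], 0], [80, [0, 0, 0], 0], [80, [0, 0, 0], 0], [80, [0, 0, 1], 0], [80, [0, 0, 4], 0], [80, [0, 0, 8], 0], [80, [0, 0, 10], 0]]}}

```text
clock: 24.9
tcp_pos: [0.5429, -0.3731, 0.1215]
eef_rot: [0.003, 0.492, 0.87, -0.001]
ft_force: [0.4, -0.1, -0.7]
grip_width: 0.0684
```

Emit:
{"name": "play_rows", "arguments": {"series": [[80, [-3, -1, 2], 0], [80, [-7, -2, 4], 0], [80, [-11, -3, 5], 0], [80, [-15, -4, 5], 0], [80, [-19, -4, 5], 0], [80, [-23, -4, 5], 0], [80, [-25, -4, 5], 0], [80, [-25, -4, 5], 0]]}}

```text
clock: 25.7
tcp_pos: [0.289, -0.4117, 0.1682]
eef_rot: [-0.0, 0.494, 0.87, -0.0]
ft_force: [0.3, -0.7, -0.3]
grip_width: 0.0684
```

```bash
python3 - <<'E'
from h import *
o=ctrl.get_obs(); print(o["tcp_pos"],o["grip_width"],o["ft_force"])
c=shot("side");T=shot("top")
for n,b,z in (("cup",(186,220,212,246),.028),("tape",(298,160,338,200),.024)): print(n,meas(T,b,z,lo=110)["xy"])
a=cv2.resize(c["image"][150:410,220:430],(364,450)); b=cv2.resize(T["image"][160:300,190:480],(790,381),interpolation=2)[:, :]
g=cv2.resize(c["image"][165:245,270:390],(426,284),interpolation=2); a=cv2.resize(a,(230,284)); h=np.hstack([a,g,np.zeros((284,134,3),np.uint8)])
cv2.imwrite("pics/s9.png",np.vstack([cv2.resize(b,(790,312)),h])[...,::-1])
E
```

```text
[ 0.28903658 -0.41165445  0.16824226] 0.06836157204163401 [ 0.28079218 -0.65775069 -0.32554231]
cup [512.1 364.8]
tape [659.7  14.6]
```

View pics/s9.png

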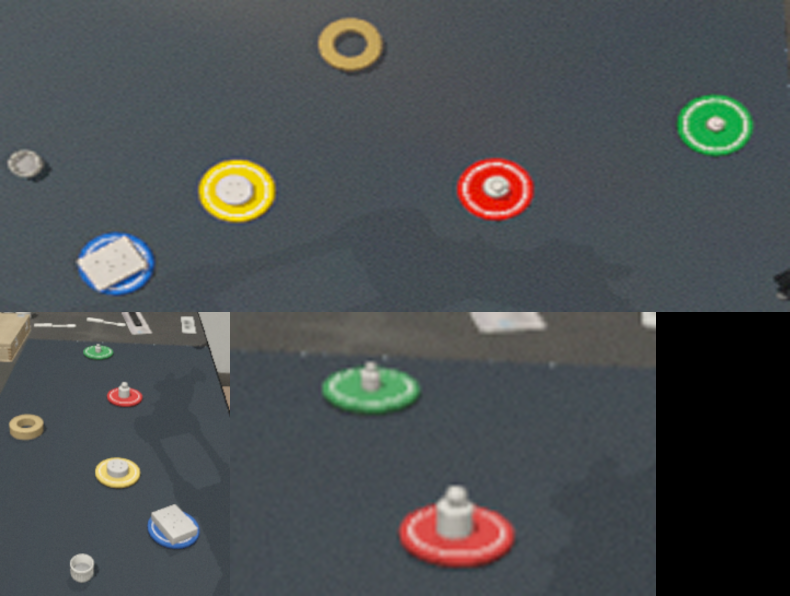

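All four pieces are upright and central on their plates: block (112,262), disc (235,189), large weight (497,187) and small weight (716,124). The cup and tape measure exactly where they started, so I'll hand in.

```bash
python3 -c "
from plant import ctrl; print(ctrl.job_done())"
```

```text
the job is handed in; nothing more can be done
None
```

I set each piece on its plate: block on blue, large weight on red, disc on yellow and small weight on green. Then I backed the gripper off and handed the job in at about 26 s of the 102 s allowed. The hand-in gives no verdict.

- **Pieces:** the last top and side pictures show all four upright, released and within a few mm of the plate middles by eye. The block dipped while carried but lies flat on blue.
- **Cup and tape:** they measure at the same positions as at the start, (512, 365) and (660, 15) mm, so neither moved.
- **Failed or disagreeing checks:**
  - The automatic outlines of the placed block and disc caught the plate as well as the piece, so I judged both by eye from the picture.
  - The two cameras differed by up to about 8 mm on the starting positions. I used the top view, and every grasp held.
  - The disc gripped at 35 mm wide rather than 38 mm, but it sat level and was placed without trouble.

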